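# Move the pressure gauge to the other quick coupling

### The job

The small pressure gauge is locked in one of the two upright quick couplings on the bench; move it to the empty one so that the second line can be read. Hold the release collar down until the gauge comes free, draw it out and keep it upright, then push it down into the other coupling until it locks there, straight up, with both collars sprung fully back up. Push no harder than the springs ask for (no ramming or wrenching), and leave the two bottles and the timer where they stand.

Things in the scene. Friction and masses are not known exactly. Their poses are not given: they have to be found in the camera images.
- gauge: pressure gauge, 120 g; origin at the nipple's nose tip, z up the stem, dial faces its -x. Sizes in mm: nipple d18 with rounded 30 degree nose, locking groove z 23 to 29, barrel d19.2 above it, stop shoulder d28 with underside at z 42.5; round rubber-booted case d36, centre z 66.5, top z 84.5, its flat front and back 24 apart along x: grip these. Starts locked in post_a, nose tip 54 above the bench
- post_a: upright quick coupling bolted to the bench, the one the gauge starts in; origin under its foot (d64), z its axis. In mm: bore d20.2, rim d28. Rim 95 above the bench; round it the release collar, a flange d31 to d60, top face 2 below the rim: press it down with the fingertips either side of the gauge. Held down, the valve spring lifts the gauge 6, past the lock; it then pulls out easily
- post_b: upright quick coupling bolted to the bench, the empty one; origin under its foot (d64), z its axis. In mm: bore d20.2, rim d28. Its head is screwed on a long thread: the rim stands anywhere from 87 to 107 above the bench. Collar as on post_a. Going in, the nipple spreads jaws and meets the sprung valve (5 to 10 N), locks with its nose tip 41 below the rim, and stops hard, shoulder on rim, at 42.5
- collar_a (a joint): release collar of post_a: 0 = up (locking), 0.005 = fully down; lets go beyond 0.0035. Sprung; takes 3 to 6 N. It stays near 0.0035 while an unlocked nipple is in the jaws
- collar_b (a joint): release collar of post_b, alike: goes down to about 0.0035 by itself while the nipple spreads the jaws and springs back to 0 when it locks
- valve_b (a joint): valve plunger in post_b's bore, 35 mm below the rim when free: 0 = free, 0.006 = gauge locked, 0.0075 = shoulder hard on the rim. Its spring (4 N, 8 N when locked) pushes an unlocked gauge up again
- primer_bottle: brown screw-cap bottle, d37 x 64 mm, loose, origin under its middle; a bystander
- drop_bottle: brown dropper bottle with a black pointed cap, d32 x 76 mm, loose, origin under its middle; a bystander
- timer: small white timer, 46 x 52 x 19 mm, loose, origin under its middle; a bystander

How it is judged:
On the way, in this order (a step that is already met when the one before it is completed fails the run):
1. the release collar of the coupling that holds the gauge is held down (value of joint collar_a above 0.0033 m), for 0.1 s.
2. the gauge is out of that coupling and well clear of it (horizontal distance between gauge and post_a above 0.05 m), for 0.1 s.
At the end, for the whole second after the job is handed in: The gauge is locked in the coupling that was empty: let go, its nipple still holds that coupling's valve plunger down by more than 4.8 mm (locked: 5.5 to 6 mm), within 3 mm of the coupling's axis, upright within 0.06 rad and still; both release collars have sprung back to within 1.5 mm of fully up (value of joint valve_b above 0.0048 m and value of joint each of collar_b, collar_a below 0.0015 m and horizontal distance between gauge and post_b below 0.003 m and angle between gauge's own z axis and vertical below 0.06 rad and linear speed of gauge below 0.01 m/s); the robot touches nothing.
It fails at once if the gauge is rammed, wrenched or torn against a coupling (over 60 N) (contact force between gauge and post_a above 60 N or contact force between gauge and post_b above 60 N).
It fails at once if the robot presses on a coupling with more than 60 N (contact force between any of the fingers, the arm and post_a above 60 N or contact force between any of the fingers, the arm and post_b above 60 N).
It fails at once if the gauge is dropped or laid over (angle between gauge's own z axis and vertical above 0.7 rad).
It fails at once if a bottle or the timer is knocked over or pushed more than 20 mm (distance of any of primer_bottle, drop_bottle, timer from where it was at the start of the episode above 0.02 m or angle between any of primer_bottle, drop_bottle, timer's own z axis and vertical above 0.4 rad).
It also fails if it takes over 51 s, if anything falls off the work surface, if the arm or the gripper's body presses on something with over 40 N, if the wrist force passes 120 N, or if a joint passes its speed limit or range.

### The arm

A 6-joint arm with a two-finger parallel gripper is mounted at the origin on a cart in front of the work surface, level with it; the furniture and walls round the work are solid. World frame = base frame: x ahead of the robot, y to its left, z up, the work surface at z = 0. Lengths are in m, angles in rad, forces in N, time in s.
With the tool pointing down it reaches from about 0.3 to 0.875 m from the base axis. Payload 6.4 kg.
Tool frame: the origin (TCP) lies midway between the tips of the shut fingers; the grasp point (between the pads) lies ctrl.grip_depth behind it (ctrl.grip_depth is the distance from the TCP to the grasp point, in m); x points along the fingers, y is the direction in which the jaws open and shut, and the axes are right-handed (so a half turn about x gives the same grasp; the last joint's range is limited). The gripper opens to 85 mm and grips with 20 to 120 N. Pads are 22 mm wide; open, the fingers measure 114 mm over their backs; the gripper's body (76 mm by 85 mm) begins 54 mm behind the grasp point. The pads swing forward as they close: fully open they stand 13 mm farther back than shut.
Start: joints at [-1.479, 0.181, 1.607, -0, 1.354, -0.206], TCP at [0.169, -0.55, 0.231] pointing down, gripper open.
Joint ranges: [-2.99, 2.99], [-0.89, 2.07], [0.3, 2.58], [-1.14, 4.28], [0, 2.63], [-3.12, 3.12]. Speed limits (rad/s): [2.57, 2.57, 3.01, 3.14, 3.14, 3.14].

### API

Orientations are given as a unit quaternion [w, x, y, z].
In Python, from bench import ctrl gives the robot as it stands.
- The arm moves only by the shell command python3 -m creep 'ROWS'. ROWS is text: rows parted by semicolons, each of 7 numbers parted by spaces: the opening, from 0 (shut) to 1 (fully open), then the shift along the tool's x, y, z in cm, then the turn, a rotation vector about the tool's x, y, z in rad. In form: claw x y z ax ay az; .... A call has 1 to 10 rows; each row shifts and turns the pose as measured when the row begins, along the tool's axes as they then stand; what a row does not reach is not made up. A row lasts 1/8 s, in which the tool goes at most 62.5 mm and 10.7 degrees, less where a joint would pass 70% of its speed; a pose out of reach is approached as far as the arm can. A call with a gripper value outside its range is refused whole. The fingers move at their own pace and stop on an object; the grip force is fixed at half the most. Time passes only in rows, so rows that do not move let the fingers close. It gives the time, the measured TCP pose, the force and the opening at its end, in the units of the state.
- ctrl.get_obs(): the state, without advancing time (a new reading comes with each control period).
- ctrl.camera(name): name is "scene" or "top" or "wrist"; returns (picture, depth): 420x560x3 uint8, blue, green, red; 420x560 float32, m along the optical axis (not along the pixel's ray), 0 where there is no reading.
- ctrl.calibration(name): a dict with "mtx" (3x3 intrinsics, pixels), "R" (3x3) and "t" (3): a world point X has camera coordinates R X + t; the wrist camera has in their place "tool_from_camera" (4x4, takes a point from camera to tool coordinates, whose origin is the TCP and whose axes are the tool frame's). Camera axes: x right, y down, z forward; pixel columns grow to the right and rows downward; lengths in m; the calibration is good to about 2 mm. A picture is of the moment at which its call begins: read the wrist's pose just before it. calibration takes no time and is no camera call.
- ctrl.hand_in(): hands the job in, once; it reports no verdict.
Trained networks look in the newest picture that a camera, given by its name, has taken for a name from the list of things; names that differ only in an ending like _2 or _b are one class to them, and where a whole thing is asked for, a point or a joint stands for the part that bears it (a point fixed in the world has none). Each returns a list of dicts, best first, with "confidence" (0 to 1); they miss things now and then, are a little off and sometimes report something else, mostly with a low value. They report only what shows in the picture. A call takes as long as a camera call.
- ctrl.find_in(query, camera): "rect" ([left, top, right, bottom] in pixels, round what is visible of it).
The state is a dict: "time_s": time; "q": joint angles; "dq": joint speeds; "joint_efforts": joint torques, N m; "eef_pos": TCP position; "eef_rot": TCP orientation; "wrist_force": force on the tool from outside, world axes, zero at the start; "torque": the same for the moment, N m; "opening": opening from 0.0 (shut) to 1.0 (fully open).
Only numpy, scipy, OpenCV 4.12 (cv2) and the standard library are available. Lean on these libraries where they do the work, as an engineer would, in place of code of your own. Each camera call takes 0.05 s, during which the arm holds its last target.

## Working session

There is one attempt and no reset: what is moved stays moved. The work goes in short steps, Python scripts to look and compute and a shell command to move; the robot and the scene stay as the last step left them, time stands still between calls to the robot, and variables do not carry over. Pictures are saved under pics/ and viewed, and the job is handed in when it is done.

```bash
ls; mkdir -p pics
python3 - <<'E'
from bench import ctrl
import cv2,json
print(ctrl.get_obs(), ctrl.grip_depth)
for c in ["scene","top"]:
    p,d=ctrl.camera(c)
    for q in ["gauge","post_a","collar_a","primer_bottle","drop_bottle","timer"]:
        for r in ctrl.find_in(q,c)[:3]:
            print(c,q,[round(v) for v in r["rect"]],round(r["confidence"],2))
    cv2.imwrite(f"pics/{c}0.png",p)
    import numpy as np; np.save(f"{c}0.npy",d)
print(ctrl.calibration("top"),ctrl.calibration("scene"),ctrl.calibration("wrist"),ctrl.get_obs()["time_s"])
E
```

```text
pics
{'time_s': 0.0, 'q': array([-1.47931056e+00,  1.81537580e-01,  1.60801172e+00, -1.50560056e-05,
        1.35383544e+00, -2.06316760e-01]), 'dq': array([-4.68230739e-05,  8.86380393e-04, -1.06322790e-03,  1.56386787e-03,
        8.71256694e-04, -3.40340032e-04]), 'joint_efforts': array([ 1.48258372e-03, -4.44864535e+01, -3.51342702e+01, -2.56703670e-04,
        8.97556281e-03,  3.98976852e-05]), 'eef_pos': array([ 0.16866669, -0.54911361,  0.23038433]), 'eef_rot': array([ 0.1042687 ,  0.69931313,  0.1055344 , -0.69925079]), 'wrist_force': array([-0.00191419, -0.60113313, -0.54512136]), 'torque': array([ 0.01492123, -0.06563742, -0.02264316]), 'opening': 1.0026761982987893} 0.0187
scene gauge [218, 185, 236, 205] 0.55
scene post_a [214, 197, 250, 243] 0.64
scene collar_a [291, 193, 322, 207] 0.68
scene primer_bottle [342, 200, 360, 216] 0.46
scene timer [166, 248, 194, 269] 0.93
top gauge [232, 156, 254, 173] 0.68
top post_a [229, 151, 259, 187] 0.84
top post_a [280, 220, 312, 248] 0.72
top collar_a [279, 218, 310, 245] 0.75
top collar_a [231, 154, 259, 181] 0.66
top primer_bottle
[... 663 characters left out ...]
51658508, -0.01645752],
       [-0.32534077,  0.56334567, -0.75947024],
       [ 0.40160227, -0.64481122, -0.65033384]]), 't': array([0.35248646, 0.24055716, 0.67639414])} {'mtx': array([[337.70574713,   0.        , 279.72099631],
       [  0.        , 337.70574713, 208.70190426],
       [  0.        ,   0.        ,   1.        ]]), 'tool_from_camera': array([[-1.27803585e-04, -3.12825865e-01,  9.49810487e-01,
        -1.42252456e-01],
       [ 9.99999693e-01,  6.93864811e-04,  3.63085490e-04,
        -1.58933872e-04],
       [-7.72622607e-04,  9.49810242e-01,  3.12825681e-01,
        -8.05313965e-02],
       [ 0.00000000e+00,  0.00000000e+00,  0.00000000e+00,
         1.00000000e+00]])} 0.7
```

View pictures.

View pics/scene0.png

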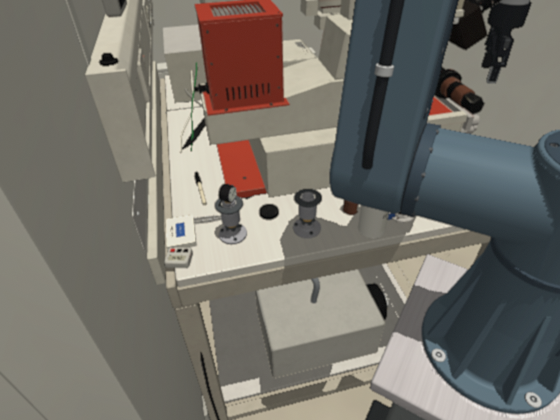

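View pics/top0.png

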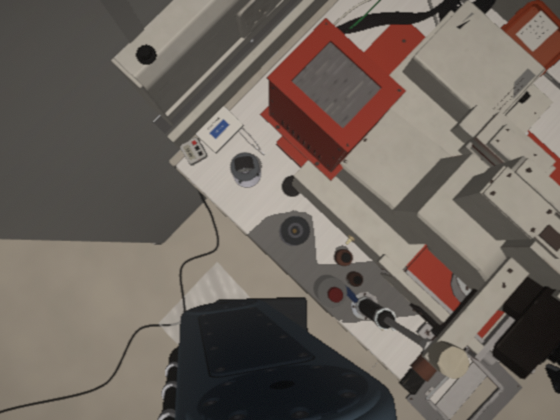

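```bash
cat > h.py <<'E'
import numpy as np, cv2
from bench import ctrl
def cloud(c,d,pose=None):
    k=ctrl.calibration(c);K=k["mtx"]
    v,u=np.mgrid[0:d.shape[0],0:d.shape[1]]
    P=np.stack([(u-K[0,2])/K[0,0]*d,(v-K[1,2])/K[1,1]*d,d],-1)
    if "R" in k: return (P-k["t"])@k["R"]
    from scipy.spatial.transform import Rotation as R
    T=k["tool_from_camera"]; P=P@T[:3,:3].T+T[:3,3]
    p,q=pose; return P@R.from_quat(q,scalar_first=True).as_matrix().T+p
E
python3 - <<'E'
import numpy as np
from h import *
np.set_printoptions(precision=4,suppress=True)
for c in ["top","scene"]:
    P=cloud(c,np.load(f"{c}0.npy"))
    X=P.reshape(-1,3)
    X=X[np.abs(X).sum(1)>0]
    m=(X[:,2]>.08)&(X[:,2]<.17)&(X[:,0]>.2)&(X[:,0]<1)&(np.abs(X[:,1])<.6)
    X=X[m]
    print(c,len(X))
    # cluster grid
    keys=np.round(X[:,:2]/.05).astype(int)
    u,n=np.unique(keys,axis=0,return_counts=True)
    for a,b in zip(u,n):
        if b>10: 
            s=X[(keys==a).all(1)]; print(a*.05,b,s.mean(0),s[:,2].max())
E
```

```text
top 9405
[ 0.2  -0.35] 77 [ 0.218  -0.3561  0.1156] 0.1568046353709461
[ 0.25 -0.35] 202 [ 0.24   -0.3369  0.1214] 0.15922397265973465
[ 0.25 -0.3 ] 67 [ 0.2659 -0.3158  0.1195] 0.15829286054043817
[ 0.25 -0.25] 185 [ 0.2451 -0.2367  0.1206] 0.1693158330645977
[ 0.25 -0.2 ] 40 [ 0.2647 -0.1833  0.1033] 0.14582968124325285
[ 0.25 -0.15] 193 [ 0.2647 -0.1555  0.1147] 0.14764419433782447
[ 0.3 -0.3] 119 [ 0.2914 -0.2906  0.1202] 0.1568483142721802
[ 0.3  -0.25] 26 [ 0.3098 -0.2736  0.1168] 0.15456633596506902
[ 0.3 -0.2] 93 [ 0.2891 -0.183   0.1059] 0.14720774295407918
[ 0.3  -0.15] 382 [ 0.2903 -0.156   0.1162] 0.14974740684010993
[ 0.35 -0.25] 126 [ 0.3564 -0.2395  0.1216] 0.16580401660119418
[ 0.35 -0.2 ] 19 [ 0.3727 -0.2205  0.1226] 0.16086559511445575
[ 0.4 -0.2] 245 [ 0.3957 -0.1983  0.1239] 0.16711373394546203
[ 0.4  -0.15] 17 [ 0.4232 -0.1728  0.1276] 0.16581764192962578
[ 0.4 -0.1] 445 [ 0.4014 -0.0984  0.094 ] 0.10025326749750765
[ 0.4  -0.05] 91 [ 0.4056 -0.0704  0.095 ] 0.09904530195028496
[0.4  0.35] 19 [0.4242 0.374  0.1317] 0.1670719573668458
[0.4 0.4] 311 [0.4118 0.3871 
[... 3603 characters left out ...]
 [ 0.6028 -0.1924  0.1038] 0.13664808917081925
[ 0.6  -0.15] 23 [ 0.5799 -0.1696  0.1133] 0.14561378884281975
[0.6  0.15] 66 [0.6212 0.1723 0.1245] 0.16903904215400486
[0.6 0.2] 379 [0.5974 0.1979 0.1273] 0.16972098077059378
[0.65 0.1 ] 37 [0.6716 0.1216 0.1243] 0.16417326864675322
[0.65 0.15] 302 [0.6461 0.1474 0.1282] 0.16977747508867239
[0.7  0.05] 20 [0.7215 0.0714 0.1055] 0.1262691225129676
[0.7 0.1] 194 [0.6934 0.0999 0.1211] 0.16729875620207518
[0.75 0.05] 44 [0.7392 0.0538 0.095 ] 0.12062731649304555
[ 0.95 -0.4 ] 15 [ 0.97   -0.3924  0.1075] 0.11881496960641365
[ 0.95 -0.35] 13 [ 0.9542 -0.3628  0.0869] 0.09611897482298713
[ 1.  -0.4] 32 [ 0.9847 -0.4058  0.1089] 0.13308810986570827
```

```bash
python3 - <<'E'
import numpy as np
from h import *
np.set_printoptions(precision=4,suppress=True,linewidth=200)
A=[]
for c in ["top","scene"]:
    d=np.load(f"{c}0.npy");P=cloud(c,d)[d>0]; A.append(P)
X=np.concatenate(A)
xs=np.arange(.0,.85,.04); ys=np.arange(-.76,.52,.04)
H=np.full((len(xs),len(ys)),np.nan)
for i,x in enumerate(xs):
    for j,y in enumerate(ys):
        m=(np.abs(X[:,0]-x)<.02)&(np.abs(X[:,1]-y)<.02)&(X[:,2]<.9)
        if m.sum()>2:H[i,j]=np.percentile(X[m,2],98)
print("y cm    "," ".join("%4d"%round(y*100) for y in ys))
for x,r in zip(xs,H): print("x %4d  "%round(x*100)," ".join("%4d"%round(v*100) if v==v else "  . " for v in r))
for c,P in zip(["top","scene"],A):
  for cx,cy in [(.535,.007),(.405,-.09)]:
    m=np.hypot(P[:,0]-cx,P[:,1]-cy)<.045
    Q=P[m]
    print(c,np.histogram(Q[:,2],bins=np.arange(.07,.15,.003)))
    top=Q[Q[:,2]>.1]; print(top.mean(0) if len(top) else 0)
E
for c in top; do python3 - <<'E'
import cv2
p=cv2.imread("pics/top0.png");cv2.imwrite("pics/topc.png",cv2.resize(p[130:300,160:390],None,fx=3.4,fy=3.4,interpolation=cv2.INTER_CUBIC))
E
done
```

```text
y cm      -76  -72  -68  -64  -60  -56  -52  -48  -44  -40  -36  -32  -28  -24  -20  -16  -12   -8   -4    0    4    8   12   16   20   24   28   32   36   40   44   48
x    0     .    .    .    .    .    .     5    6    6    6    5  -84  -84  -84  -84   .    .    .    .    .    .    31    1    0   .    .    .    .   -83  -84  -84  -84
x    4     .    .    .    .    .     5    6    6    0    5    6    5  -84  -84  -84  -75   .    .    39   39   38   34    1    0   .    .    .   -82  -82  -83  -84  -83
x    8     .    .    .    .    .     5    6    6    0    6    6    0    0  -84  -84    0    0    0   16   38   37   34    0    0   .    .    .   -81  -82  -83  -84  -83
x   12     .    .    .    .    .    41   40   34    6    5    0    0    0    0  -84    0    0    0    1   37   37   35    0    0   .    .   -84  -83  -82  -84  -84  -84
x   16     .    .    .    .    27   35   41   35   20   20    8    0   32   31    0    0    0    0    0   38   37   36    0    0  -82  -84  -84  -84  -83  -84  -84  -84
x   20    -85  -85   .    .    33   35   41   20   42   42   43   32   32   45    0   
[... 3532 characters left out ...]
([ 23,  20,   2,   0,   0,  17, 140, 147,   6,  35,   8,   2,  11,  14,  16,  22,  22,  22,  31,  26,  27,  52,  35,   1,   0,   0]), array([0.07 , 0.073, 0.076, 0.079, 0.082, 0.085, 0.088, 0.091, 0.094, 0.097, 0.1  , 0.103, 0.106, 0.109, 0.112, 0.115, 0.118, 0.121, 0.124, 0.127, 0.13 , 0.133, 0.136, 0.139, 0.142, 0.145, 0.148]))
[0.5339 0.0103 0.1251]
scene (array([ 21,  19,  16,   4,   8,  18,  44, 293,  67,   0,   0,   0,   0,   0,   0,   0,   0,   0,   0,   0,   0,   0,   0,   0,   0,   0]), array([0.07 , 0.073, 0.076, 0.079, 0.082, 0.085, 0.088, 0.091, 0.094, 0.097, 0.1  , 0.103, 0.106, 0.109, 0.112, 0.115, 0.118, 0.121, 0.124, 0.127, 0.13 , 0.133, 0.136, 0.139, 0.142, 0.145, 0.148]))
0
```

View pics/topc.png

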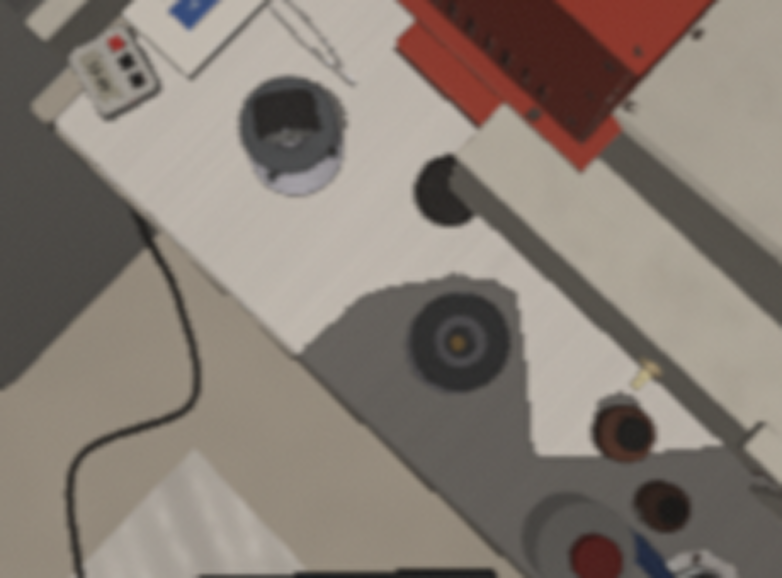

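Run:
```python
import numpy as np
from h import *
from scipy.spatial.transform import Rotation as R
np.set_printoptions(precision=4,suppress=True,linewidth=200)
o=ctrl.get_obs();print(R.from_quat(o["eef_rot"],scalar_first=True).as_matrix(), o["time_s"])
A={}
for c in ["top","scene"]:
    d=np.load(f"{c}0.npy");P=cloud(c,d)[d>0]; A[c]=P
    s=(P[:,0]-P[:,1])/2**.5; t=(P[:,0]+P[:,1])/2**.5
    for lo in np.arange(.1,.62,.04):
        out=[]
        for z0,z1 in [(.05,.15),(.15,.2),(.2,.3),(.3,.42),(.42,.7)]:
            m=(t>lo)&(t<lo+.04)&(P[:,2]>z0)&(P[:,2]<z1)&(s>.3)&(s<.6)
            out.append("%6.3f(%d)"%(np.percentile(s[m],2),m.sum()) if m.sum()>10 else "   -   ")
        print(c,"t %.2f"%lo,out)
    for n,p in (("gauge",(.537,.007)),("b",(.405,-.09))): print(n,(p[0]-p[1])/2**.5,(p[0]+p[1])/2**.5)
```

```text
[[-0.      0.2934 -0.956 ]
 [-0.     -0.956  -0.2934]
 [-1.      0.      0.    ]] 0.7
top t 0.10 [' 0.302(361)', ' 0.421(696)', ' 0.472(766)', ' 0.467(3182)', ' 0.588(360)']
top t 0.14 [' 0.421(134)', ' 0.421(687)', ' 0.473(2184)', ' 0.587(319)', '   -   ']
top t 0.18 [' 0.328(466)', ' 0.421(688)', ' 0.473(2062)', '   -   ', '   -   ']
top t 0.22 [' 0.327(478)', ' 0.421(567)', ' 0.446(1428)', ' 0.452(282)', ' 0.453(1053)']
top t 0.26 [' 0.421(105)', ' 0.421(417)', ' 0.444(247)', ' 0.453(563)', ' 0.453(2586)']
top t 0.30 [' 0.465(65)', '   -   ', ' 0.444(247)', ' 0.453(560)', ' 0.453(2582)']
top t 0.34 [' 0.353(365)', '   -   ', ' 0.444(240)', ' 0.453(560)', ' 0.454(2656)']
top t 0.38 [' 0.349(366)', '   -   ', ' 0.444(120)', ' 0.453(105)', ' 0.453(582)']
top t 0.42 ['   -   ', '   -   ', '   -   ', '   -   ', '   -   ']
top t 0.46 ['   -   ', '   -   ', '   -   ', '   -   ', '   -   ']
top t 0.50 ['   -   ', '   -   ', ' 0.330(2401)', ' 0.331(6671)', ' 0.361(110)']
top t 0.54 [' 0.303(1108)', ' 0.301(183)', ' 0.301(467)', ' 0.302(2840)', ' 0.301(5560)']
top t 0.58 ['   -   ', '   -  
[... 581 characters left out ...]
.472(164)', ' 0.445(798)', ' 0.453(1465)', ' 0.452(504)']
scene t 0.34 [' 0.351(303)', ' 0.472(171)', ' 0.445(814)', ' 0.452(1502)', ' 0.452(535)']
scene t 0.38 [' 0.350(506)', ' 0.472(110)', ' 0.445(583)', ' 0.453(431)', ' 0.453(107)']
scene t 0.42 ['   -   ', '   -   ', '   -   ', '   -   ', '   -   ']
scene t 0.46 ['   -   ', '   -   ', '   -   ', '   -   ', '   -   ']
scene t 0.50 ['   -   ', '   -   ', ' 0.329(1534)', ' 0.329(3700)', ' 0.362(31)']
scene t 0.54 [' 0.303(814)', ' 0.302(310)', ' 0.302(873)', ' 0.303(2478)', ' 0.303(1994)']
scene t 0.58 ['   -   ', '   -   ', '   -   ', '   -   ', '   -   ']
gauge 0.3747665940288702 0.3846660889654819
b 0.350017856687341 0.22273863607376249
```

```bash
python3 -m creep '1 -6 0 0 0 0 0;1 -6 0 0 0 0 0;1 -6 0 0 0 0 0;1 -6 0 0 0 0 0;1 -6 0 0 0 0 0;1 -3 0 0 0 0 0;1 0 -1.3 -6 -0.11 0 0;1 0 -1.3 -6 -0.11 0 0'
```

```text
time_s: 1.7
eef_pos: [0.2709, -0.4846, 0.5701]
eef_rot: [0.179, 0.684, 0.181, -0.684]
wrist_force: [0.7, -0.5, -0.7]
opening: 1.0
```

```bash
python3 -m creep '1 0 -1.3 -6 -0.12 0 0;1 0 -1.3 -6 -0.12 0 0;1 0 -1.3 -6 -0.12 0 0;1 0 -1.3 -6 -0.12 0 0;1 0 -1.3 -6 -0.12 0 0;1 0 -1 -6 -0.12 0 0;1 1 -1 -6 -0.12 0 0;1 2 -0.5 -5 -0.12 0 0;1 2 -0.5 -3 0 0 0'
```

```text
time_s: 2.82
eef_pos: [0.4719, -0.0229, 0.5207]
eef_rot: [0.485, 0.516, 0.485, -0.513]
wrist_force: [0.2, -0.1, 0.9]
opening: 1.003
```

```bash
python3 -m creep '1 5.5 0 0.6 0 0 0;1 5.5 0 0.6 0 0 0;1 5.5 0 0.6 0 0 0;1 5.5 0 0.5 0 0 0;1 0 0 0 0 0 0;1 0 0 0 0 0 0'
cat > w.py <<'E'
import sys
from h import *
o=ctrl.get_obs()
p,d=ctrl.camera("wrist")
cv2.imwrite(f"pics/{sys.argv[1]}.png",p); np.savez(f"{sys.argv[1]}.npz",d=d,p=o["eef_pos"],q=o["eef_rot"])
print(o["eef_pos"],o["eef_rot"],o["time_s"],o["wrist_force"],o["opening"])
E
python3 w.py w1
```

```text
time_s: 3.58
eef_pos: [0.472, -0.042, 0.2977]
eef_rot: [0.489, 0.516, 0.485, -0.51]
wrist_force: [0.9, 0.4, -0.0]
opening: 1.0
[ 0.47202853 -0.04200585  0.29768405] [ 0.48879028  0.51589684  0.48484318 -0.50976623] 3.575 [ 0.89332494  0.38260867 -0.03913961] 0.9999707436984487
```

View pics/w1.png

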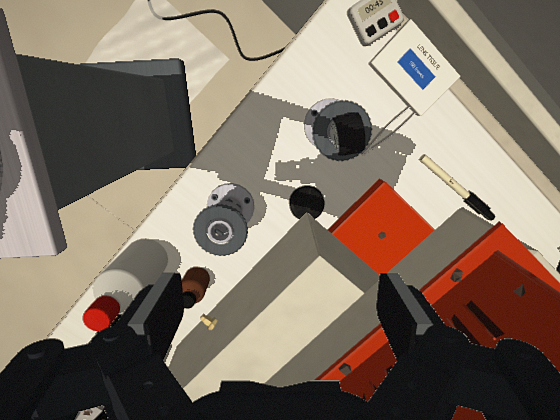

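```bash
cat > fit.py <<'E'
import sys
from h import *
from scipy.optimize import least_squares
np.set_printoptions(precision=4,suppress=True,linewidth=160)
f=np.load(sys.argv[1]+".npz"); P=cloud("wrist",f["d"],(f["p"],f["q"]))[f["d"]>0]
m=(np.abs(P[:,2])<.02)&(P[:,0]>.3)&(P[:,0]<.6)&(P[:,1]>-.15)&(P[:,1]<.15)
print("bench z",np.median(P[m,2]))
for n,c in (("a",(.537,.007)),("b",(.405,-.09))):
    c=np.array(c)
    for it in range(4):
        r=np.hypot(*(P[:,:2]-c).T); Q=P[(r<.034)&(P[:,2]>.08)&(P[:,2]<.112)]
        h,e=np.histogram(Q[:,2],bins=np.arange(.08,.113,.001)); zc=e[np.argmax(h)]+.0005
        Q=Q[np.abs(Q[:,2]-zc)<.0012]
        # boundary: hull
        H=cv2.convexHull((Q[:,:2]).astype(np.float32))[:,0]
        # max points by angle
        s=least_squares(lambda v:np.hypot(H[:,0]-v[0],H[:,1]-v[1])-v[2],[*Q[:,:2].mean(0),.03],loss="soft_l1",f_scale=.0005)
        c=s.x[:2]
    Z=P[(np.hypot(*(P[:,:2]-c).T)<.035)]
    print(n,"centre",s.x,"zc",np.median(Q[:,2]),len(Q)); print(np.histogram(Z[:,2],bins=np.arange(.085,.15,.003))[0])
    if n=="a":
        T=Z[Z[:,2]>.112]
        print("case pts",T.mean(0),T.max(0),T.min(0))
        k=Z[Z[:,2]>Z[:,2].max()-.012][:,:2]
        print(cv2.minAreaRect((k*1000).astype(np.float32)), np.ptp(Z[:,2]))
E
python3 fit.py w1
python3 - <<'E'
import cv2
p=cv2.imread("pics/w1.png");cv2.imwrite("pics/w1c.png",cv2.resize(p[80:180,280:400],None,fx=6,fy=6,interpolation=cv2.INTER_CUBIC))
E
```

```text
bench z -0.000292263972134027
a centre [0.5394 0.0035 0.0299] zc 0.09249543984833311 1260
[  10  106 1391   46   10   18    0    4   11   14   17   19   42   67  109  165  262  456   51    0    0]
case pts [0.5375 0.0041 0.1393] [0.5524 0.0228 0.3658] [ 0.5251 -0.0315  0.1121]
((539.2938232421875, -31.15809440612793), (3.8547847270965576, 0.6831150650978088), 2.366093635559082) 0.3689350291906549
b centre [ 0.4055 -0.0965  0.0299] zc 0.09441523673009822 1459
[  31   51  620 1262   29    0    0    0    0    0    0    0    0    0    0    0    0    0    0    0    0]
```

View pics/w1c.png

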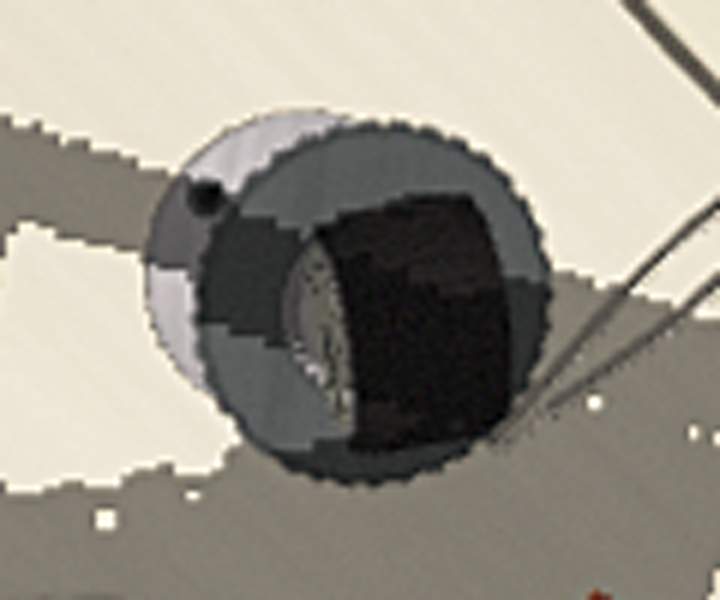

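Run:
```python
from h import *
from scipy.spatial.transform import Rotation as R
f=np.load("w1.npz"); P=cloud("wrist",f["d"],(f["p"],f["q"]))[f["d"]>0]
k=P[(np.hypot(P[:,0]-.5394,P[:,1]-.0035)<.03)&(P[:,2]>.115)&(P[:,2]<.15)]
print(len(k),k.min(0),k.max(0))
for z0 in (.117,.125,.132,.136): print(z0,cv2.minAreaRect((k[k[:,2]>z0][:,:2]*1000).astype(np.float32)))
# surface normals: cylinder axis = direction with least normal content
D=f["d"];Pc=cloud("wrist",D,(f["p"],f["q"]))
m=(np.hypot(Pc[...,0]-.5394,Pc[...,1]-.0035)<.03)&(Pc[...,2]>.125)&(Pc[...,2]<.15)
du=(np.roll(Pc,-2,1)-np.roll(Pc,2,1));dv=(np.roll(Pc,-2,0)-np.roll(Pc,2,0))
N=np.cross(du,dv);N/=np.linalg.norm(N,axis=-1,keepdims=True)+1e-12
m=cv2.erode(m.astype(np.uint8),np.ones((5,5)))>0
n=N[m]; n=n[np.abs(n[:,2])>.5]
w,v=np.linalg.eigh(n.T@n);print(w,v[:,0],"axis deg",np.degrees(np.arctan2(v[1,0],v[0,0])))
print("tool",R.from_quat(f["q"],scalar_first=True).as_matrix().round(4))
```

```text
1188 [ 0.52508934 -0.0156833   0.11524904] [0.55238003 0.02276729 0.14104307]
0.117 ((538.8338623046875, 3.528270721435547), (24.66307258605957, 36.922794342041016), 7.238672256469727)
0.125 ((538.84375, 3.450399398803711), (24.66307258605957, 35.95889663696289), 7.238672256469727)
0.132 ((538.8421020507812, 3.5092506408691406), (24.6768856048584, 29.765840530395508), 7.510415077209473)
0.136 ((539.0718994140625, 3.2502965927124023), (23.799484252929688, 22.847606658935547), 2.5523698329925537)
[ 46.4712359  134.3490604  427.17962254] [0.99198537 0.12122344 0.03563579] axis deg 6.967163137554549
tool [[ 0.0101  0.9986 -0.052 ]
 [ 0.0019 -0.052  -0.9986]
 [-0.9999  0.01   -0.0024]]
```

```bash
cat > to.py <<'E'
# usage: to.py x y z yawdeg -> tool-frame shift (cm) and rotvec to reach
import sys
from h import *
from scipy.spatial.transform import Rotation as R
o=ctrl.get_obs();M=R.from_quat(o["eef_rot"],scalar_first=True).as_matrix()
x,y,z,a=map(float,sys.argv[1:5]);a=np.radians(a)
T=np.array([[0,np.cos(a),np.sin(a)],[0,np.sin(a),-np.cos(a)],[-1,0,0]])
print("shift cm",(M.T@(np.array([x,y,z])-o["eef_pos"])*100).round(2),"rot",R.from_matrix(M.T@T).as_rotvec().round(4))
print("pos",o["eef_pos"].round(4),"f",o["wrist_force"].round(2),"tq",o["torque"].round(2),"open",round(o["opening"],3),"t",o["time_s"],"axis",M[:,0].round(4),"yaw",np.degrees(np.arctan2(M[1,1],M[0,1])).round(2))
E
python3 -m creep '0.43 3.3 2.15 -1.6 0 0 0;0.43 3.3 2.15 -1.6 0 0 0;0.43 3.2 2.15 -1.6 0 0 0;0.43 0 0 0 -0.17 -0.002 -0.01;0.43 0 0 0 0 0 0'; python3 to.py .539 .0035 .16 7.1
```

```text
time_s: 4.25
eef_pos: [0.5525, 0.0022, 0.2134]
eef_rot: [0.537, 0.473, 0.521, -0.465]
wrist_force: [0.2, 0.6, 0.8]
opening: 0.432
shift cm [ 5.31 -1.45 -0.34] rot [-0.0033  0.0099 -0.0236]
pos [0.5525 0.0022 0.2134] f [0.19 0.62 0.79] tq [ 0.01  0.01 -0.  ] open 0.432 t 4.25 axis [ 0.0246 -0.0069 -0.9997] yaw 6.92
```

```bash
python3 -m creep '0.43 0 -1.45 -0.34 -0.003 0.01 -0.024;0.43 3 0 0 0 0 0;0.43 0 0 0 0 0 0'; python3 to.py .539 .0035 .16 7.1; python3 w.py w2; python3 fit.py w2
```

```text
time_s: 4.62
eef_pos: [0.538, 0.0034, 0.1874]
eef_rot: [0.529, 0.471, 0.527, -0.469]
wrist_force: [0.1, -0.3, 0.1]
opening: 0.432
shift cm [ 2.74  0.09 -0.  ] rot [-0.0079  0.0009 -0.0036]
pos [0.538  0.0034 0.1874] f [ 0.15 -0.28  0.06] tq [-0.05 -0.02  0.07] open 0.432 t 4.625 axis [ 3.7e-03 -5.0e-04 -1.0e+00] yaw 6.65
[0.5379814  0.00336044 0.18737417] [ 0.52921815  0.47091269  0.52706356 -0.46943945] 4.625 [ 0.14572129 -0.27709226  0.05951148] 0.4323034950648689
bench z -0.00024812149902685154
a centre [0.5394 0.0038 0.03  ] zc 0.09254790376334382 2542
[  36  170 2708   54   11    3    0    0    0    2   30   34   60  128  155  272  455  916   61    0    0]
case pts [0.5376 0.015  0.2387] [0.5744 0.0246 0.279 ] [ 0.5045 -0.0129  0.1149]
((535.9464721679688, 17.874794006347656), (50.6145133972168, 11.0449857711792), 7.4244513511657715) 0.28138845617971553
b centre [ 0.4055 -0.0964  0.0299] zc 0.09442784052201891 2194
[  62  145  911 1980   52    0    0    0    0    0    0    0    0    0    0    0    0    0    0    0    0]
```

View pics/w2.png

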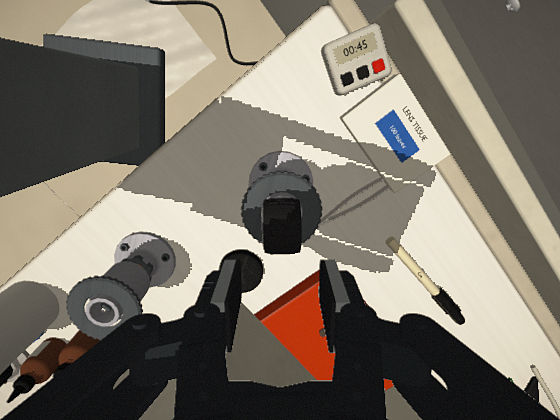

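```bash
python3 -m creep '0.43 3 0.1 0 -0.007 0.001 -0.003;0.43 3 0 0 0 0 0;0.43 2 0 0 0 0 0;0.43 0 0 0 0 0 0'; python3 to.py .539 .0036 .093 7.1
```

```text
time_s: 5.18
eef_pos: [0.5457, 0.0015, 0.1163]
eef_rot: [0.534, 0.472, 0.524, -0.467]
wrist_force: [-0.5, -0.2, 1.4]
opening: 0.435
shift cm [ 2.32 -0.68 -0.3 ] rot [-0.0052  0.005  -0.0154]
pos [0.5457 0.0015 0.1163] f [-0.54 -0.24  1.38] tq [-0.02  0.03 -0.01] open 0.435 t 5.175 axis [ 0.0159 -0.0031 -0.9999] yaw 6.81
```

```bash
python3 -m creep '0.43 0 -0.68 -0.3 -0.005 0.005 -0.015;0.43 0 0 0 0 0 0'; python3 to.py .539 .0036 .093 7.1
```

```text
time_s: 5.42
eef_pos: [0.54, 0.0033, 0.1196]
eef_rot: [0.531, 0.469, 0.529, -0.468]
wrist_force: [-0.0, -0.2, 0.3]
opening: 0.43
shift cm [ 2.66 -0.1  -0.04] rot [-0.0006  0.0011 -0.0036]
pos [0.54   0.0033 0.1196] f [-0.04 -0.16  0.33] tq [0.02 0.03 0.03] open 0.43 t 5.425 axis [ 3.7e-03 -6.0e-04 -1.0e+00] yaw 7.07
```

```bash
python3 -m creep '0.43 1 -0.15 -0.05 0 0.001 -0.005;0.43 0.7 -0.05 0 0 0.001 -0.003;0.43 0 0 0 0 0 0'; python3 to.py .539 .0036 .093 7.1
```

```text
time_s: 5.8
eef_pos: [0.5385, 0.0035, 0.1028]
eef_rot: [0.529, 0.468, 0.531, -0.469]
wrist_force: [-0.6, 0.0, 0.3]
opening: 0.429
shift cm [ 0.98  0.05 -0.01] rot [-0.0006 -0.0003  0.0028]
pos [0.5385 0.0035 0.1028] f [-0.57  0.    0.33] tq [ 0.01 -0.02 -0.03] open 0.429 t 5.8 axis [-0.0028 -0.     -1.    ] yaw 7.06
```

```bash
python3 -m creep '0.43 0.5 0.0 0 0 0 0.002;0.43 0.3 0 0 0 0 0;0.43 0 0 0 0 0 0'; python3 to.py .539 .0036 .093 7.1
```

```text
time_s: 6.18
eef_pos: [0.5384, 0.0035, 0.094]
eef_rot: [0.529, 0.468, 0.53, -0.468]
wrist_force: [0.4, 0.3, 0.2]
opening: 0.431
shift cm [ 0.1   0.06 -0.  ] rot [-0.0007 -0.0005  0.0012]
pos [0.5384 0.0035 0.094 ] f [0.4  0.28 0.22] tq [-0.01  0.02 -0.  ] open 0.431 t 6.175 axis [-1.2e-03  4.0e-04 -1.0e+00] yaw 7.06
```

Now approach the collar in 2 mm steps.

```bash
python3 -m creep '0.43 0.25 0.04 0 0 0 0;0.43 0.25 0 0 0 0 0'; python3 to.py .539 .0036 .093 7.1;  python3 -m creep '0.43 0.25 0 0 0 0 0'; python3 -m creep '0.43 0.2 0 0 0 0 0'
```

```text
time_s: 6.42
eef_pos: [0.5391, 0.0035, 0.0897]
eef_rot: [0.53, 0.468, 0.53, -0.468]
wrist_force: [-3.2, 1.1, 5.3]
opening: 0.428
shift cm [-0.33 -0.01 -0.01] rot [-0.0005 -0.0002  0.0009]
pos [0.5391 0.0035 0.0897] f [-3.25  1.13  5.31] tq [0.07 0.57 0.06] open 0.428 t 6.425 axis [-9.e-04  1.e-04 -1.e+00] yaw 7.07
time_s: 6.55
eef_pos: [0.5391, 0.0035, 0.0876]
eef_rot: [0.53, 0.468, 0.53, -0.468]
wrist_force: [-2.7, 0.3, 6.0]
opening: 0.434
time_s: 6.68
eef_pos: [0.5392, 0.0035, 0.0868]
eef_rot: [0.53, 0.468, 0.53, -0.468]
wrist_force: [-8.5, 1.4, 19.5]
opening: 0.43
```

```bash
python3 -m creep '0.43 0 0 0 0 0 0;0.43 0 0 0 0 0 0'; python3 w.py w3; python3 fit.py w3
```

```text
time_s: 6.92
eef_pos: [0.5391, 0.0035, 0.0877]
eef_rot: [0.53, 0.468, 0.53, -0.468]
wrist_force: [-2.1, -0.0, 4.5]
opening: 0.43
[0.53913203 0.00348306 0.08773476] [ 0.52969522  0.46767511  0.53031787 -0.46847191] 6.925 [-2.10742693 -0.0290714   4.50589415] 0.4295325121962847
bench z -0.0002535639699348252
a centre [0.5394 0.004  0.0299] zc 0.08835073730034487 3914
[1745 2963  360  579  261  292  607  419  326  356  418  460  541 1100  673  905 1299 1496 2232 3652  456]
case pts [0.538  0.0151 0.1501] [0.5743 0.0248 0.1797] [ 0.5045 -0.0101  0.112 ]
((537.6239013671875, 18.066926956176758), (50.498512268066406, 11.045769691467285), 6.732269763946533) 0.18206065433779617
b centre [ 0.4124 -0.0764  0.0105] zc 0.09435052768337165 738
[ 34 101 486 596   5   0   0   0   0   0   0   0   0   0   0   0   0   0   0   0   0]
```

View pics/w3.png

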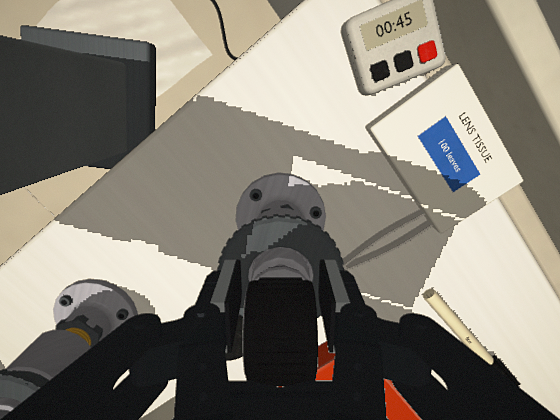

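```bash
python3 -m creep '0.43 -0.7 0.05 0 0 0 0.003;0.43 -0.7 0.05 0 0 0 0.003;0.43 -0.6 0.05 0 0 0 0.003;0.43 0 0 0 0 0 0'; python3 to.py .5392 .0037 .108 7.1
```

```text
time_s: 7.48
eef_pos: [0.5413, 0.0036, 0.1089]
eef_rot: [0.532, 0.471, 0.528, -0.466]
wrist_force: [0.4, -0.3, -0.2]
opening: 0.432
shift cm [ 0.08 -0.21 -0.04] rot [-0.0001  0.0004 -0.0096]
pos [0.5413 0.0036 0.1089] f [ 0.45 -0.33 -0.17] tq [0.05 0.01 0.02] open 0.432 t 7.475 axis [ 9.6e-03  8.0e-04 -1.0e+00] yaw 7.09
```

```bash
python3 -m creep '0.43 0.05 -0.21 -0.04 0 0 -0.0096;0.43 0 0 0 0 0 0'; python3 to.py .5392 .0037 .108 7.1; python3 w.py w4; python3 fit.py w4 | head -4
python3 - <<'E'
from h import *
f=np.load("w4.npz");P=cloud("wrist",f["d"],(f["p"],f["q"]))[f["d"]>0]
k=P[(np.hypot(P[:,0]-.5394,P[:,1]-.0035)<.025)&(P[:,2]>.135)&(P[:,2]<.16)]
print(np.histogram(k[:,2],bins=np.arange(.135,.16,.001))[0])
E
```

```text
time_s: 7.72
eef_pos: [0.5388, 0.0038, 0.1081]
eef_rot: [0.53, 0.468, 0.53, -0.468]
wrist_force: [0.3, 0.2, -0.1]
opening: 0.431
shift cm [0.01 0.04 0.01] rot [-0.0002  0.0002  0.001 ]
pos [0.5388 0.0038 0.1081] f [ 0.33  0.21 -0.1 ] tq [0.   0.01 0.02] open 0.431 t 7.725 axis [-9.e-04 -4.e-04 -1.e+00] yaw 7.09
[0.53880788 0.00376692 0.10808351] [ 0.5297854   0.46782201  0.53011879 -0.46844858] 7.725 [ 0.32924303  0.20644449 -0.09541195] 0.4309626736214529
bench z -0.00024640066497746277
a centre [0.5395 0.0043 0.0297] zc 0.08941353608566885 3991
[ 445 4224  194  245    0   13  137   63   59  132  239  314  440  482  582  682  883 1087 1605 2380  856]
case pts [0.538  0.015  0.1636] [0.5745 0.0253 0.2002] [ 0.5045 -0.0135  0.112 ]
[ 234  231  330  334  290  599  584  830 1002  473  272  409  111   53
   42   40   33   30   15   24   17   31   23   35]
```

```bash
python3 -m creep '0.3 0 0 0 0 0 0;0.2 0 0 0 0 0 0;0.1 0 0 0 0 0 0;0 0 0 0 0 0 0;0 0 0 0 0 0 0'; python3 to.py .5392 .0037 .108 7.1
```

```text
time_s: 8.4
eef_pos: [0.5389, 0.0038, 0.108]
eef_rot: [0.53, 0.468, 0.53, -0.468]
wrist_force: [-0.3, 0.3, -0.4]
opening: 0.277
shift cm [-0.    0.03  0.01] rot [-0.0002  0.0001  0.0008]
pos [0.5389 0.0038 0.108 ] f [-0.26  0.32 -0.41] tq [ 0.01 -0.06  0.01] open 0.277 t 8.4 axis [-8.e-04 -2.e-04 -1.e+00] yaw 7.09
```

```bash
python3 -m creep '0 -0.5 0 0 0 0 0;0 -0.7 0 0 0 0 0;0 -0.7 0 0 0 0 0'; python3 to.py .5392 .0037 .17 7.1
```

```text
time_s: 8.78
eef_pos: [0.5382, 0.0039, 0.127]
eef_rot: [0.529, 0.468, 0.531, -0.469]
wrist_force: [-0.2, 0.7, -1.6]
opening: 0.272
shift cm [-4.3   0.09  0.03] rot [-0.0003 -0.0005  0.0028]
pos [0.5382 0.0039 0.127 ] f [-0.23  0.68 -1.62] tq [-0.04 -0.    0.02] open 0.272 t 8.775 axis [-2.8e-03  2.0e-04 -1.0e+00] yaw 7.08
```

```bash
python3 -m creep '0 -1 0.05 0 0 0 0.002;0 -1 0.05 0 0 0 0.002;0 -1 0.05 0 0 0 0.002;0 -1.2 0.05 0 0 0 0.002;0 -1.2 0.05 0 0 0 0.002;0 0 0 0 0 0 0'; python3 w.py w5;python3 to.py .4055 -.0965 .19 7.1
```

```text
time_s: 9.52
eef_pos: [0.5413, 0.0041, 0.1867]
eef_rot: [0.532, 0.471, 0.527, -0.465]
wrist_force: [-0.1, -0.1, -1.8]
opening: 0.269
[0.5412722  0.00411588 0.1867343 ] [ 0.53243793  0.47072354  0.52748832 -0.46549465] 9.525 [-0.07878372 -0.12043587 -1.76244787] 0.26895078856526106
shift cm [ -0.53 -14.67   8.32] rot [-0.0002 -0.     -0.009 ]
pos [0.5408 0.0042 0.186 ] f [ 1.05  0.03 -1.41] tq [-0.01  0.06  0.01] open 0.269 t 9.575 axis [ 0.0089  0.0012 -1.    ] yaw 7.09
```

View pics/w5.png

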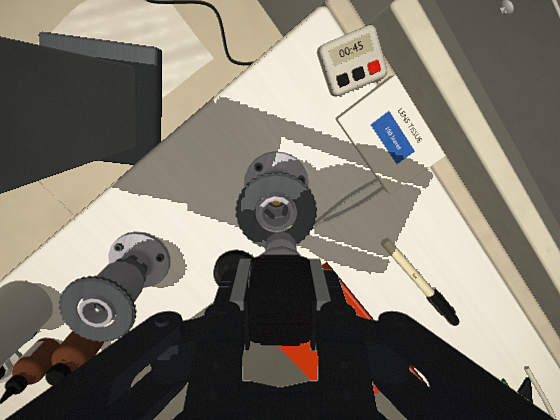

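```bash
python3 -m creep '0 -0.1 -3.6 2.05 0 0 -0.009;0 -0.1 -3.6 2.05 0 0 0;0 -0.1 -3.6 2.05 0 0 0;0 -0.1 -3.6 2.05 0 0 0;0 0 0 0 0 0 0'; python3 to.py .4055 -.0965 .17 7.1; python3 w.py w6
python3 - <<'E'
from h import *
for c in ["scene","top"]:
    p,d=ctrl.camera(c); cv2.imwrite(f"pics/{c}6.png",p); np.save(f"{c}6.npy",d)
E
```

```text
time_s: 10.2
eef_pos: [0.4031, -0.0967, 0.1872]
eef_rot: [0.529, 0.467, 0.532, -0.468]
wrist_force: [0.2, 0.8, -1.5]
opening: 0.272
shift cm [1.72 0.25 0.01] rot [ 0.0015 -0.0016  0.0039]
pos [ 0.4031 -0.0967  0.1872] f [ 0.24  0.77 -1.52] tq [ 0.04 -0.07  0.01] open 0.272 t 10.2 axis [-0.004   0.0011 -1.    ] yaw 7.18
[ 0.40311564 -0.0966841   0.18716694] [ 0.52900711  0.46705213  0.53167329 -0.4683346 ] 10.2 [ 0.24200116  0.76883958 -1.52044883] 0.2717357241534675
```

Run:
```python
import cv2
p=cv2.imread("pics/scene6.png");cv2.imwrite("pics/scene6c.png",cv2.resize(p[130:260,200:380],None,fx=4,fy=4,interpolation=cv2.INTER_CUBIC))
```

View pics/scene6c.png

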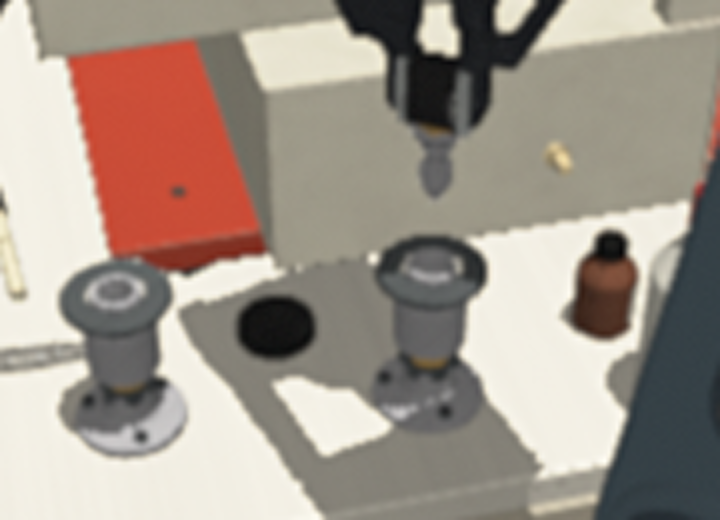

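View pics/w6.png

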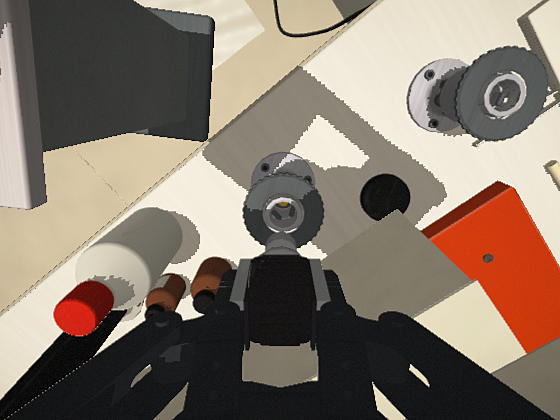

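```bash
python3 - <<'E'
from h import *
np.set_printoptions(precision=4,suppress=True)
f=np.load("w6.npz")
S={"scene":cloud("scene",np.load("scene6.npy")),"wrist":cloud("wrist",f["d"],(f["p"],f["q"]))}
for n,P in S.items():
    P=P.reshape(-1,3)
    for z in np.arange(.132,.19,.005):
        k=P[(np.hypot(P[:,0]-.4031,P[:,1]+.0967)<.022)&(P[:,2]>z)&(P[:,2]<=z+.005)]
        if len(k)>4: print(n,round(z,3),len(k),k.mean(0),k.min(0)[:2],k.max(0)[:2])
E
python3 fit.py w6
```

```text
scene 0.142 5 [ 0.4009 -0.0917  0.1444] [ 0.3992 -0.0946] [ 0.4039 -0.0903]
scene 0.147 14 [ 0.4022 -0.0904  0.1495] [ 0.3959 -0.0965] [ 0.4109 -0.0868]
scene 0.152 18 [ 0.4017 -0.0899  0.1545] [ 0.3952 -0.0962] [ 0.4112 -0.0874]
scene 0.157 33 [ 0.4027 -0.0927  0.1596] [ 0.3952 -0.1027] [ 0.4122 -0.0858]
scene 0.162 7 [ 0.4027 -0.0933  0.1636] [ 0.3999 -0.0961] [ 0.4054 -0.0908]
scene 0.167 8 [ 0.4019 -0.0901  0.1703] [ 0.3952 -0.0946] [ 0.4083 -0.0863]
scene 0.172 15 [ 0.4004 -0.0893  0.1744] [ 0.3952 -0.0977] [ 0.4109 -0.0837]
scene 0.177 11 [ 0.399  -0.0866  0.1804] [ 0.3903 -0.0921] [ 0.4074 -0.0827]
scene 0.182 38 [ 0.4026 -0.0872  0.1839] [ 0.3855 -0.0951] [ 0.416  -0.0814]
scene 0.187 16 [ 0.3976 -0.086   0.1896] [ 0.3844 -0.0948] [ 0.419  -0.0814]
wrist 0.147 23 [ 0.4029 -0.0901  0.1509] [ 0.3951 -0.095 ] [ 0.4102 -0.0885]
wrist 0.152 100 [ 0.4029 -0.0901  0.1547] [ 0.3946 -0.0962] [ 0.4124 -0.0878]
wrist 0.157 259 [ 0.4027 -0.0911  0.1606] [ 0.3948 -0.0967] [ 0.4122 -0.0877]
wrist 0.162 33 [ 0.4033 -0.091   0.1623] [ 0.3955 -0.0946] [ 0.4111 -0.0874]
wrist 0.177 10 [ 0.4032 -0.0849  0.1813] [ 0.3932 -0.0884] [ 0.4093 -0.0838]
wrist 0.182 211 [ 0.4021 -0.0849  0.1845] [ 0.3919 -0.0891] [ 0.4117 -0.083 ]
wrist 0.187 45 [ 0.4024 -0.0857  0.1907] [ 0.3839 -0.0887] [ 0.42   -0.0832]
bench z -0.00025087649509755727
a centre [0.5391 0.0034 0.0302] zc 0.09255753741409764 4560
[ 129  532 5026  632    0    0    0    0    0    0    0    0    0    0    0    0    0    0    0    0    0]fit.py:23: RuntimeWarning: Mean of empty slice.
  print("case pts",T.mean(0),T.max(0),T.min(0))
  ret = um.true_divide(
Traceback (most recent call last):
  File "fit.py", line 23, in <module>
    print("case pts",T.mean(0),T.max(0),T.min(0))
                               ~~~~~^^^
ValueError: zero-size array to reduction operation maximum which has no identity
```

```bash
python3 -m creep '0 1 0.2 0 0 -0.001 0.003;0 1 0 0 0 0 0;0 1 0 0 0 0 0;0 0.5 0 0 0 0 0;0 0 0 0 0 0 0'; python3 to.py .4052 -.0965 .14 7.1; python3 w.py w7
python3 - <<'E'
from h import *
f=np.load("w7.npz");P=cloud("wrist",f["d"],(f["p"],f["q"])).reshape(-1,3)
for z in np.arange(.100,.14,.005):
    k=P[(np.hypot(P[:,0]-.405,P[:,1]+.0967)<.02)&(P[:,2]>z)&(P[:,2]<=z+.005)]
    if len(k)>4: print(round(z,3),len(k),k.min(0)[:2],k.max(0)[:2])
E
```

```text
time_s: 10.98
eef_pos: [0.4081, -0.0933, 0.1487]
eef_rot: [0.531, 0.466, 0.533, -0.466]
wrist_force: [-0.2, 0.4, -1.8]
opening: 0.273
shift cm [ 0.87 -0.33  0.28] rot [ 0.008  -0.0027  0.0013]
pos [ 0.4081 -0.0933  0.1487] f [-0.15  0.35 -1.81] tq [0.03 0.01 0.  ] open 0.273 t 10.975 axis [-0.0017  0.0025 -1.    ] yaw 7.56
[ 0.40813252 -0.09329298  0.14874321] [ 0.53083475  0.46624674  0.53288673 -0.46568249] 10.975 [-0.15324206  0.35112078 -1.81417861] 0.273144034167778
0.11 50 [ 0.39973876 -0.09272407] [ 0.41532459 -0.084602  ]
0.115 102 [ 0.39978384 -0.0924912 ] [ 0.41745512 -0.0846046 ]
0.12 263 [ 0.39992946 -0.0923154 ] [ 0.4163247  -0.08433065]
0.14 46 [ 0.39684002 -0.08556306] [ 0.41684243 -0.07991058]
```

View pics/w7.png

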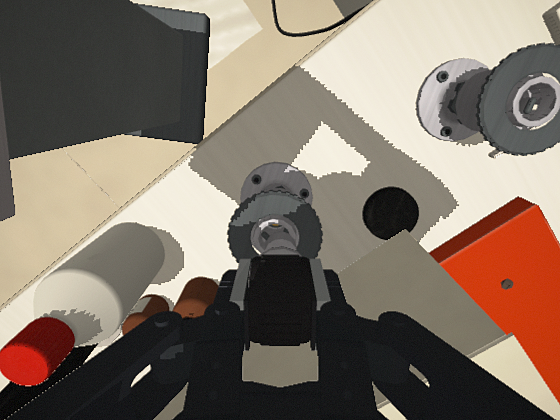

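```bash
python3 -m creep '0 0 -0.33 0.28 0.008 -0.003 0.001;0 0 0 0 0 0 0'; python3 to.py .4052 -.0965 .14 7.1
```

```text
time_s: 11.28
eef_pos: [0.4055, -0.0971, 0.1496]
eef_rot: [0.53, 0.468, 0.529, -0.468]
wrist_force: [0.4, -0.4, -2.1]
opening: 0.272
shift cm [ 0.96 -0.03 -0.07] rot [-0.0007  0.0016 -0.001 ]
pos [ 0.4055 -0.0971  0.1496] f [ 0.35 -0.4  -2.15] tq [-0.    0.01  0.02] open 0.272 t 11.275 axis [ 0.0012 -0.0014 -1.    ] yaw 7.06
```

```bash
python3 -m creep '0 0.3 -0.03 -0.06 0 0.0015 -0.001;0 0.3 0 0 0 0 0;0 0.3 0 0 0 0 0;0 0 0 0 0 0 0'; python3 to.py .4052 -.0965 .13 7.1
```

```text
time_s: 11.78
eef_pos: [0.4053, -0.0968, 0.1404]
eef_rot: [0.53, 0.468, 0.529, -0.468]
wrist_force: [0.8, 0.2, -1.3]
opening: 0.272
shift cm [ 1.04 -0.01 -0.03] rot [-0.0011  0.0005 -0.0008]
pos [ 0.4053 -0.0968  0.1404] f [ 0.78  0.25 -1.33] tq [ 0.06  0.   -0.04] open 0.272 t 11.775 axis [ 8.e-04 -4.e-04 -1.e+00] yaw 7.04
```

```bash
for i in 1; do python3 -m creep '0 0.3 -0.01 -0.03 0 0 0;0 0.3 0 0 0 0 0;0 0 0 0 0 0 0'; done; python3 to.py .4052 -.0965 .13 7.1;  python3 -m creep '0 0.3 0 0 0 0 0;0 0.3 0 0 0 0 0'; python3 to.py .4052 -.0965 .12 7.1
```

```text
time_s: 12.15
eef_pos: [0.4052, -0.0964, 0.1339]
eef_rot: [0.53, 0.468, 0.53, -0.468]
wrist_force: [0.4, 0.2, -1.0]
opening: 0.275
shift cm [ 0.39 -0.    0.01] rot [-0.0009  0.0004 -0.0006]
pos [ 0.4052 -0.0964  0.1339] f [ 0.36  0.23 -0.97] tq [-0.02  0.02  0.01] open 0.275 t 12.15 axis [ 7.e-04 -3.e-04 -1.e+00] yaw 7.05
time_s: 12.4
eef_pos: [0.4054, -0.0965, 0.1277]
eef_rot: [0.53, 0.468, 0.529, -0.468]
wrist_force: [-0.4, -0.0, -1.7]
opening: 0.272
shift cm [ 0.77 -0.02 -0.  ] rot [-0.001   0.0007 -0.0011]
pos [ 0.4054 -0.0965  0.1277] f [-0.38 -0.05 -1.66] tq [ 0.03  0.01 -0.02] open 0.272 t 12.4 axis [ 1.2e-03 -6.0e-04 -1.0e+00] yaw 7.04
```

```bash
python3 -m creep '0 0.3 -0.02 0 0 0 -0.001;0 0.3 0 0 0 0 0'; python3 -m creep '0 0.25 0 0 0 0 0;0 0.25 0 0 0 0 0'; python3 to.py .4052 -.0965 .12 7.1
```

```text
time_s: 12.65
eef_pos: [0.4052, -0.0966, 0.1218]
eef_rot: [0.53, 0.468, 0.53, -0.469]
wrist_force: [-3.1, 1.0, 7.4]
opening: 0.271
time_s: 12.9
eef_pos: [0.4051, -0.0967, 0.1172]
eef_rot: [0.53, 0.468, 0.53, -0.469]
wrist_force: [-2.1, 0.6, 2.4]
opening: 0.269
shift cm [-0.28  0.01 -0.02] rot [-0.0006  0.0008  0.0009]
pos [ 0.4051 -0.0967  0.1172] f [-2.13  0.56  2.44] tq [ 0.21  0.48 -0.05] open 0.269 t 12.9 axis [-8.e-04 -9.e-04 -1.e+00] yaw 7.07
```

```bash
python3 -m creep '0 0.25 0.01 0 0 0 0;0 0.25 0 0 0 0 0'; python3 -m creep '0 0.2 0 0 0 0 0;0 0.2 0 0 0 0 0'; python3 to.py .4052 -.0965 .104 7.1
```

```text
time_s: 13.15
eef_pos: [0.405, -0.0966, 0.1117]
eef_rot: [0.53, 0.468, 0.53, -0.469]
wrist_force: [-2.3, 0.5, 1.1]
opening: 0.274
time_s: 13.4
eef_pos: [0.4051, -0.0966, 0.1077]
eef_rot: [0.53, 0.468, 0.53, -0.469]
wrist_force: [-2.7, 0.9, 6.7]
opening: 0.272
shift cm [ 0.37  0.01 -0.01] rot [-0.0005  0.0006  0.0013]
pos [ 0.4051 -0.0966  0.1077] f [-2.65  0.9   6.67] tq [0.21 0.61 0.  ] open 0.272 t 13.4 axis [-1.3e-03 -8.0e-04 -1.0e+00] yaw 7.07
```

Valve met at about the expected height. On in 1 mm steps to the lock.

```bash
python3 -m creep '0 0.15 0 0 0 0 0;0 0.15 0 0 0 0 0';python3 -m creep '0 0.1 0 0 0 0 0'; python3 to.py .4052 -.0965 .104 7.1; python3 w.py w8
```

```text
time_s: 13.65
eef_pos: [0.4052, -0.0967, 0.1051]
eef_rot: [0.53, 0.468, 0.53, -0.469]
wrist_force: [-2.3, 0.8, 4.3]
opening: 0.274
time_s: 13.78
eef_pos: [0.4052, -0.0967, 0.1042]
eef_rot: [0.53, 0.468, 0.53, -0.469]
wrist_force: [-3.6, 0.3, 6.7]
opening: 0.271
shift cm [ 0.02  0.01 -0.02] rot [-0.0003  0.0004  0.0018]
pos [ 0.4052 -0.0967  0.1042] f [-3.59  0.29  6.72] tq [0.26 0.51 0.04] open 0.271 t 13.775 axis [-1.7e-03 -7.0e-04 -1.0e+00] yaw 7.08
[ 0.40515793 -0.09667764  0.10417337] [ 0.52962838  0.46759857  0.53021939 -0.46873526] 13.775 [-3.58639338  0.28633954  6.71855155] 0.27077668474857003
```

View pics/w8.png

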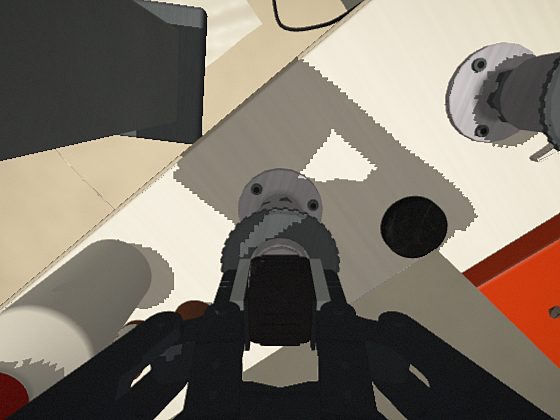

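```bash
cat > cz.py <<'E'
import sys
from h import *
f=np.load(sys.argv[1]+".npz");P=cloud("wrist",f["d"],(f["p"],f["q"])).reshape(-1,3)
r=np.hypot(P[:,0]-.4055,P[:,1]+.0965)
k=P[(r<.0295)&(r>.02)&(P[:,1]>-.085)]
e=np.arange(.084,.1,.001);print(dict(zip(e.round(4),np.histogram(k[:,2],bins=e)[0])))
k=P[(r<.014)&(P[:,2]>.09)&(P[:,2]<.108)&(P[:,1]>-.09)]
e=np.arange(.09,.108,.001);print("shoulder/rim",dict(zip(e.round(4),np.histogram(k[:,2],bins=e)[0])))
E
python3 cz.py w8;  python3 -m creep '0 0.1 0 0 0 0 0'; python3 -m creep '0 0.07 0 0 0 0 0'; python3 w.py w9; python3 cz.py w9
```

```text
{np.float64(0.084): np.int64(0), np.float64(0.085): np.int64(0), np.float64(0.086): np.int64(0), np.float64(0.087): np.int64(0), np.float64(0.088): np.int64(1), np.float64(0.089): np.int64(19), np.float64(0.09): np.int64(24), np.float64(0.091): np.int64(54), np.float64(0.092): np.int64(258), np.float64(0.093): np.int64(1009), np.float64(0.094): np.int64(714), np.float64(0.095): np.int64(62), np.float64(0.096): np.int64(0), np.float64(0.097): np.int64(0), np.float64(0.098): np.int64(0)}
shoulder/rim {np.float64(0.09): np.int64(34), np.float64(0.091): np.int64(29), np.float64(0.092): np.int64(33), np.float64(0.093): np.int64(40), np.float64(0.094): np.int64(46), np.float64(0.095): np.int64(57), np.float64(0.096): np.int64(67), np.float64(0.097): np.int64(15), np.float64(0.098): np.int64(8), np.float64(0.099): np.int64(19), np.float64(0.1): np.int64(38), np.float64(0.101): np.int64(90), np.float64(0.102): np.int64(64), np.float64(0.103): np.int64(4), np.float64(0.104): np.int64(0), np.float64(0.105): np.int64(0), np.float64(0.106): np.int64(0)}
time_s: 13.95
eef_pos: [0.4053, -0.0967, 0
[... 729 characters left out ...]
), np.float64(0.095): np.int64(402), np.float64(0.096): np.int64(19), np.float64(0.097): np.int64(0), np.float64(0.098): np.int64(0)}
shoulder/rim {np.float64(0.09): np.int64(31), np.float64(0.091): np.int64(39), np.float64(0.092): np.int64(31), np.float64(0.093): np.int64(37), np.float64(0.094): np.int64(38), np.float64(0.095): np.int64(64), np.float64(0.096): np.int64(40), np.float64(0.097): np.int64(16), np.float64(0.098): np.int64(19), np.float64(0.099): np.int64(50), np.float64(0.1): np.int64(99), np.float64(0.101): np.int64(40), np.float64(0.102): np.int64(5), np.float64(0.103): np.int64(0), np.float64(0.104): np.int64(0), np.float64(0.105): np.int64(0), np.float64(0.106): np.int64(0)}
```

```bash
python3 -m creep '0 0.07 0 0 0 0 0'; python3 -m creep '0 0.05 0 0 0 0 0'; python3 w.py w10; python3 cz.py w10|tail -1
```

```text
time_s: 14.25
eef_pos: [0.4054, -0.0968, 0.1027]
eef_rot: [0.53, 0.467, 0.53, -0.469]
wrist_force: [-5.7, 2.7, 13.2]
opening: 0.273
time_s: 14.38
eef_pos: [0.4054, -0.0968, 0.1027]
eef_rot: [0.53, 0.467, 0.53, -0.469]
wrist_force: [-5.1, 3.1, 10.5]
opening: 0.272
[ 0.40537493 -0.09678225  0.10265343] [ 0.52955044  0.46738599  0.53046423 -0.46875833] 14.375 [-5.07641606  3.11216698 10.45799682] 0.2719713808682882
shoulder/rim {np.float64(0.09): np.int64(40), np.float64(0.091): np.int64(36), np.float64(0.092): np.int64(36), np.float64(0.093): np.int64(42), np.float64(0.094): np.int64(38), np.float64(0.095): np.int64(50), np.float64(0.096): np.int64(45), np.float64(0.097): np.int64(14), np.float64(0.098): np.int64(27), np.float64(0.099): np.int64(59), np.float64(0.1): np.int64(101), np.float64(0.101): np.int64(24), np.float64(0.102): np.int64(0), np.float64(0.103): np.int64(0), np.float64(0.104): np.int64(0), np.float64(0.105): np.int64(0), np.float64(0.106): np.int64(0)}
```

```bash
python3 -m creep '0 -0.05 0 0 0 0 0;0.35 0 0 0 0 0 0;0.45 0 0 0 0 0 0;0.45 0 0 0 0 0 0'; python3 to.py .4052 -.0965 .104 7.1;python3 w.py w11; python3 cz.py w11
```

```text
time_s: 14.92
eef_pos: [0.4061, -0.0971, 0.1033]
eef_rot: [0.53, 0.468, 0.53, -0.469]
wrist_force: [-0.3, -0.6, -0.3]
opening: 0.449
shift cm [-0.07 -0.08 -0.07] rot [-0.0001  0.0013  0.0007]
pos [ 0.4061 -0.0971  0.1033] f [-0.35 -0.61 -0.3 ] tq [-0.01 -0.03  0.  ] open 0.449 t 14.925 axis [-6.0e-04 -1.3e-03 -1.0e+00] yaw 7.09
[ 0.4060933  -0.09710874  0.10333187] [ 0.53014186  0.46762342  0.52981211 -0.46859052] 14.925 [-0.34797739 -0.60853522 -0.29568274] 0.44914672130567335
{np.float64(0.084): np.int64(0), np.float64(0.085): np.int64(0), np.float64(0.086): np.int64(0), np.float64(0.087): np.int64(0), np.float64(0.088): np.int64(0), np.float64(0.089): np.int64(6), np.float64(0.09): np.int64(19), np.float64(0.091): np.int64(32), np.float64(0.092): np.int64(108), np.float64(0.093): np.int64(481), np.float64(0.094): np.int64(1131), np.float64(0.095): np.int64(392), np.float64(0.096): np.int64(8), np.float64(0.097): np.int64(0), np.float64(0.098): np.int64(0)}
shoulder/rim {np.float64(0.09): np.int64(37), np.float64(0.091): np.int64(37), np.float64(0.092): np.int64(35), np.float64(0.093): np.int64(35), np.float64(0.094): np.int64(41), np.float64(0.095): np.int64(79), np.float64(0.096): np.int64(74), np.float64(0.097): np.int64(16), np.float64(0.098): np.int64(4), np.float64(0.099): np.int64(21), np.float64(0.1): np.int64(32), np.float64(0.101): np.int64(78), np.float64(0.102): np.int64(93), np.float64(0.103): np.int64(13), np.float64(0.104): np.int64(1), np.float64(0.105): np.int64(0), np.float64(0.106): np.int64(0)}
```

```bash
python3 -m creep '0.45 -0.6 -0.08 -0.07 0 0 0;0.45 -1 0 0 0 0 0;0.45 -1 0 0 0 0 0'; python3 to.py .4055 -.0965 .16 7.1
```

```text
time_s: 15.35
eef_pos: [0.4047, -0.0962, 0.1304]
eef_rot: [0.53, 0.468, 0.53, -0.469]
wrist_force: [-0.3, -0.1, -1.5]
opening: 0.448
shift cm [-2.96  0.07  0.04] rot [-0.0001  0.0004  0.0019]
pos [ 0.4047 -0.0962  0.1304] f [-0.28 -0.06 -1.48] tq [ 0.06  0.09 -0.  ] open 0.448 t 15.35 axis [-1.8e-03 -6.0e-04 -1.0e+00] yaw 7.09
```

```bash
python3 -m creep '0.45 -1.5 0.07 0.04 0 0 0.002;0.45 -1.5 0 0 0 0 0;0.45 -2 0 0 0 0 0;0.45 -3 0 0 0 0 0;0.45 -3 0 0 0 0 0;0.45 0 0 0 0 0 0;0.45 0 0 0 0 0 0'; python3 w.py w12; python3 fit.py w12 2>/dev/null
python3 - <<'E'
from h import *
for c in ["scene"]:
    p,d=ctrl.camera(c); cv2.imwrite(f"pics/{c}12.png",cv2.resize(p[130:270,150:380],None,fx=3.4,fy=3.4,interpolation=cv2.INTER_CUBIC)); np.save(f"{c}12.npy",d)
f=np.load("w12.npz");P=cloud("wrist",f["d"],(f["p"],f["q"])).reshape(-1,3)
r=np.hypot(P[:,0]-.4055,P[:,1]+.0965)
k=P[(r<.028)&(P[:,2]>.115)&(P[:,2]<.16)]
print("gauge top",np.percentile(k[:,2],[90,98,100]), cv2.minAreaRect((k[:,:2]*1000).astype(np.float32)))
for a,b in ((.02,.0295),):
    k=P[(r<b)&(r>a)&(P[:,2]>.08)&(P[:,2]<.105)]; print("collar b",np.median(k[:,2]))
    r2=np.hypot(P[:,0]-.5394,P[:,1]-.0036);k=P[(r2<b)&(r2>a)&(P[:,2]>.08)&(P[:,2]<.105)]; print("collar a",np.median(k[:,2]))
E
```

```text
time_s: 16.23
eef_pos: [0.4065, -0.097, 0.2507]
eef_rot: [0.533, 0.469, 0.527, -0.467]
wrist_force: [0.1, -0.1, -0.7]
opening: 0.451
[ 0.40650291 -0.09697145  0.25071803] [ 0.53290872  0.46871097  0.52709727 -0.4674257 ] 16.225 [ 0.13592803 -0.0651137  -0.66262437] 0.4510805199251653
bench z -0.0002813760510449459
a centre [0.5391 0.0035 0.0301] zc 0.0925405827070491 2792
[  74  301 3067  378    0    0    0    0    0    0    0    0    0    0    0    0    0    0    0    0    0]
gauge top [0.14033789 0.1411602  0.14208285] ((405.26690673828125, -96.34719848632812), (24.415996551513672, 35.2990837097168), 6.9524335861206055)
collar b 0.09444751088203929
collar a 0.09256801602188111
```

View pics/w12.png

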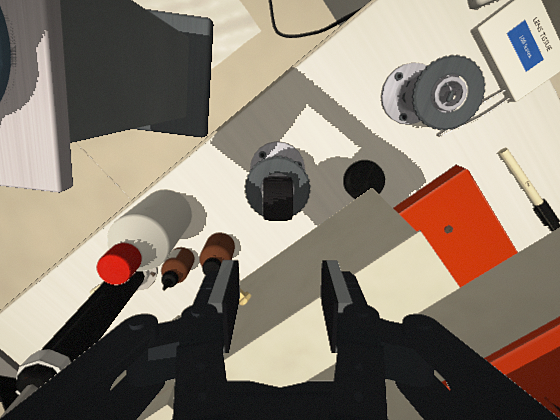

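View pics/scene12.png

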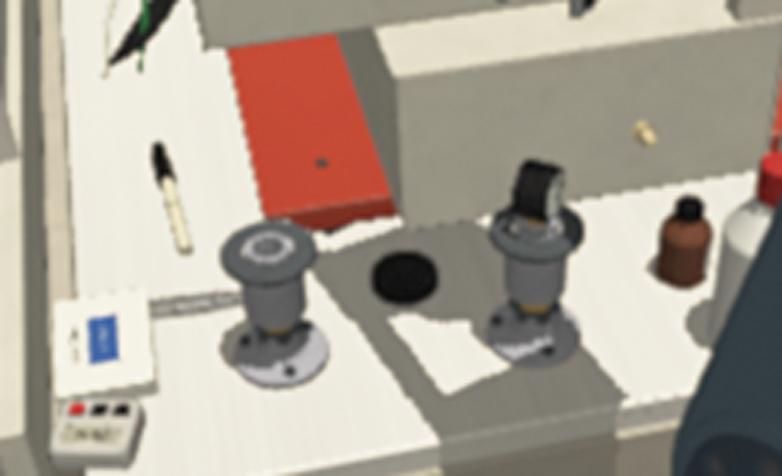

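```bash
python3 -c "
from bench import ctrl
print(ctrl.hand_in())"
```

```text
the job is handed in; nothing more can be done
None
```

I moved the gauge from post_a to post_b and it locked there. I handed the job in at about 16.3 s on the robot's clock.

**Removal:** I pressed collar_a down with the open fingertips either side of the gauge. The wrist force peaked at 19.5 N vertically (about 21 N in total), when the collar reached its stop. The depth image showed the collar about 4 mm down and the gauge sprung up about 6 mm. I then gripped the case flats and drew it out upright.

**Insertion:** It took about 7 N past the jaws and the valve. I then pressed a little further until the shoulder met the rim, at 13 N vertically, and let go.

**Last checks, from the images after letting go and backing off:**

| Check | Measured | Expected |
|---|---|---|
| Gauge top height | about 141 mm | 140.4 mm if locked |
| Gauge to post_b axis | under 0.5 mm apart | within 3 mm |
| collar_b height | 94.4 mm | 94.4 mm before insertion |
| collar_a height | 92.6 mm | 92.5 mm at the start |

- **Upright:** the gauge stands straight in both the wrist and scene pictures. I did not measure its tilt separately.
- **Bystanders:** the bottles and timer look undisturbed, and I did not measure them either.
- **Robot:** the gripper hangs free about 11 cm above the gauge.

**One slip:** on the first descent over post_a the tool drifted about 7 mm sideways and may have brushed the gauge, with the force staying under 2 N. I corrected it and went down in smaller steps. None of the final checks failed or disagreed.

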